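# Draw a mortise-and-tenon joint tight with a tapered drift

### The job

Take the tapered steel drift by its wooden handle out of the pin rack and push it, point first, down through the offset holes of the frame joint, so that the drift alone draws the rail's shoulder up tight against the stile. How far it must go in differs from joint to joint: keep pushing until it wedges firm under a downward push of about 20 N, never over 25 N or the wood splits; then let go and leave it standing upright in the joint. Keep gripper and arm off the frame and leave the other tools where they are.

Things in the scene. Friction and masses are not known exactly. Their poses are not given: they have to be found in the camera images.
- drift: Tapered steel drift, 0.2 kg, upright in any one hole of the rack. Origin on its axis under the collar, +z up into the handle. Above: steel collar 32 mm dia., 6 mm thick; round wooden handle, a 24 mm cylinder from 6 to 70 mm, top at 74 mm. Below: a 100 mm straight taper, 20 mm dia. just under the collar (0.14 mm less per mm) to a flat 6 mm tip.
- drift_tip (a point): Centre of the drift's flat 6 mm tip, 102 mm below its origin on its axis.
- frame: Pine frame corner fixed on a board: stile 220 (frame x) x 60 mm (frame y, -30 to 30), low cleats at its ends (8 mm above it), rail leaving to frame +y (y 30 to 220 mm). Origin under the board on the axis of the stile's hole, z up. Stile and rail top z = 120 mm; upper cheek z 106 to 120, tenon 92 to 106, lower cheek 78 to 92 with an 18.5 mm hole in line with the upper one; board top z = 12 mm. 
- hole (a point): Centre of the mouth of the hole in the stile's upper cheek, on the stile's top face. The hole is 20 mm in diameter with a 1 mm chamfer, vertical, and runs through the 14 mm thick cheek; axes as the frame's.
- shoulder (a point): Middle of the upper edge of the rail's shoulder. It faces the stile's side and moves with the rail: in the frame at x = 0, z = 120 mm, y = 30 mm + joint value.
- rail (a joint): Slide of the rail along frame +y, in m: the gap between its shoulder and the stile; 0 = tight (hard stop), starts at 0.003 to 0.0045. About 4 N of sliding friction, no spring. The 20 mm hole in its tenon (14 mm thick, below the cheek) lies at frame x = 0, y = gap + an offset of 2.0 to 6.0 mm that is not measured: with the gap shut the drift jams with its tip 62 to 93 mm below the stile's top.
- rack: Grey metal pin rack fixed on the bench, 220 x 90 mm, its top face 120 mm above the bench. Origin under its centre; three 24 mm holes lie along its own x at -65, 0 and +65 mm, a pin in each with its collar on the top face.
- straight_pin: Bystander in the rack: a parallel 10 mm steel pin with a 34 mm ball handle. Origin under its collar. Leave it there.
- awl: Bystander in the rack: a thin 6 mm spike with a 20 mm square wooden handle 40 mm tall. Origin under its collar. Leave it there.
- peg_blank: Bystander: loose square wooden stick 75 x 11 x 11 mm lying on the frame's board beside the stile. Origin under its centre.
- mallet: Bystander: wooden mallet lying on the bench; head 65 x 120 x 85 mm, origin under the head, shaft to its -x.
- bench_plane: Bystander: metal hand plane 235 x 62 mm, about 95 mm tall. Origin under its centre.
- marking_gauge: Bystander: wooden marking gauge with a 200 mm stem and a 85 mm tall stock; origin under the stock.
- chisel: Bystander: chisel 250 mm long lying on the bench; origin where handle meets blade.
- glue_bottle: Bystander: glue bottle 60 mm diameter, 150 mm tall. Origin under its centre.
- offcut: Bystander: pine offcut 160 x 60 x 42 mm. Origin under its centre.
There are look-alikes about, which are no part of the job. What is shaped like the drift but blue or red is not meant.

How it is judged:
By the outcome, as a careful person would: the job done as asked, in the order asked, and still so for the second after the job is handed in, with the robot touching nothing.
It also fails if it takes over 61 s, if anything falls off the work surface, if the arm or the gripper's body presses on something with over 40 N, if the wrist force passes 120 N, or if a joint passes its speed limit or range.

### The arm

A 7-joint arm with a two-finger parallel gripper is mounted at the origin on the work surface. World frame = base frame: x ahead of the robot, y to its left, z up, the work surface at z = 0. Lengths are in m, angles in rad, forces in N, time in s.
With the tool pointing down it reaches from about 0.425 to 0.95 m from the base axis. Payload 4.7 kg.
Tool frame: the origin (TCP) lies between the finger pads; the fingertips stand 11 mm ahead of it and the grasp point (between the pads) lies 8 mm behind it; z points along the fingers, y is the direction in which the jaws open and shut (so a half turn about z gives the same grasp; the last joint's range is limited). The gripper opens to 87 mm and grips with 3 to 60 N. Pads are 19 mm wide; open, the fingers measure 117 mm over their backs; the gripper's body (75 mm by 190 mm) begins 51 mm behind the grasp point.
Start: joints at [1.215, 0.469, -0.049, 1.532, 0.024, 1.141, -0.082], TCP at [0.217, -0.639, 0.234] pointing down, gripper open.
Joint ranges: [-2.59, 2.59], [-0.33, 1.99], [-1.39, 1.29], [0.1, 2.45], [-1.04, 4.18], [0.21, 1.99], [-2.66, 2.66]. Speed limits (rad/s): [2.57, 2.57, 3.14, 3.14, 3.14, 3.14, 3.14].

### API

Orientations are given as a unit quaternion [w, x, y, z].
In Python, from plant import observe, imaging, workorder gives the robot as it stands.
- The arm moves only by the tool carry_out, never from a script. Its argument "commands" is text: rows parted by semicolons, each of 4 numbers parted by spaces: the shift along the tool's x, y, z in mm, then the turn about the tool's z in rad. A call has 1 to 5 rows; each row is the pose to reach, as a shift and turn from the pose commanded when the call began, along the tool's axes at that moment; what a row does not reach only later rows make up. A row lasts 1/8 s, in which the tool goes at most 62.5 mm and 10.7 degrees, less where a joint would pass 70% of its speed; a pose out of reach is approached as far as the arm can. A call with a gripper value outside its range is refused whole. "gripper" is the finger opening in mm, from 0 to 87, set as the call begins (left out, the last holds). The fingers move at their own pace and stop on an object; "newtons" is the grip in N (left out, the last holds). Time passes only in rows, so rows that repeat a pose let the fingers close. It gives the time, the measured TCP pose, the force and the opening at its end, in the units of the state.
- observe(): the state, without advancing time (a new reading comes with each control period).
- imaging.camera(name): name is "scene" or "top" or "wrist"; returns a dict with "pixels" (480x640x3 uint8, red, green, blue), "fx", "fy", "cx", "cy" (pixels), "k1" (the pictures are not rectified: a ray, as slopes to the right and down, at radius r is drawn at 1 + k1 r^2 times it, then the intrinsics apply), "R" (3x3) and "t" (3): a world point X has camera coordinates R X + t; the wrist camera has in their place "T_tool_cam" (4x4, takes a point from camera to tool coordinates, whose origin is the TCP and whose axes are the flange's). Camera axes: x right, y down, z forward; pixel columns grow to the right and rows downward; lengths in m; the calibration is good to about 2 mm. A picture is of the moment at which its call begins: read the wrist's pose just before it. There is no depth.
- workorder.job_done(): hands the job in, once; it reports no verdict.
The state is a dict: "t": time; "joints": joint angles; "joint_velocities": joint speeds; "effort": joint torques, N m; "tcp_pos": TCP position; "ee_rot": TCP orientation; "contact_force": force on the tool from outside, world axes, zero at the start; "wrist_torque": the same for the moment, N m; "width": finger opening in m.
Only numpy, scipy, OpenCV 4.12 (cv2) and the standard library are available. Lean on these libraries where they do the work, as an engineer would, in place of code of your own. Each camera call takes 0.05 s, during which the arm holds its last target. There are 200 camera calls.

## Working session

There is one attempt and no reset: what is moved stays moved. The work goes in short steps, Python scripts to look and compute and a tool call to move; the robot and the scene stay as the last step left them, time stands still between calls to the robot, and variables do not carry over. Pictures are saved under pics/ and viewed, about 8 in all and at most 12, crops included, and the job is handed in when it is done.

Besides the shell and the picture viewer there is one more tool, called after ">>>" by a JSON object that holds its "op" and its "data", one argument or row to a line. carry_out: Moves the arm, as the interface text tells. Its arguments: {"type":"object","properties":{"commands":{"type":"string"},"gripper":{"type":"number"},"newtons":{"type":"number"}},"required":["commands"]}

```bash
mkdir -p pics
cat > h.py <<'E'
import numpy as np, cv2
from plant import observe, imaging, workorder
from scipy.spatial.transform import Rotation as Ro
def cam(name,fn=None):
    s=observe(); c=imaging.camera(name)
    if name=='wrist':
        q=s['ee_rot']; T=np.eye(4); T[:3,:3]=Ro.from_quat([q[1],q[2],q[3],q[0]]).as_matrix(); T[:3,3]=s['tcp_pos']
        M=np.linalg.inv(T@np.array(c['T_tool_cam'])); c['R']=M[:3,:3]; c['t']=M[:3,3]
    c={k:(np.array(v) if k in('R','t','pixels') else v) for k,v in c.items()}
    if fn: cv2.imwrite('pics/'+fn,c['pixels'][:,:,::-1])
    return c
def proj(c,X):
    p=np.atleast_2d(X)@c['R'].T+c['t']; u=p[:,:2]/p[:,2:]; u=u*(1+c['k1']*(u**2).sum(1,keepdims=True))
    return u*[c['fx'],c['fy']]+[c['cx'],c['cy']]
def ray(c,px):
    d=(np.array(px,float)-[c['cx'],c['cy']])/[c['fx'],c['fy']]; u=d.copy()
    for _ in range(20): u=d/(1+c['k1']*(u@u))
    return -c['R'].T@c['t'], c['R'].T@np.array([u[0],u[1],1])
def onz(c,px,z):
    o,d=ray(c,px); return o+d*(z-o[2])/d[2]
E
python3 - <<'E'
from h import *
import pickle
s=observe();print({k:np.round(v,3) for k,v in s.items()})
C={n:cam(n,n+'0.png') for n in('top','scene','wrist')}
pickle.dump(C,open('c0.pkl','wb'))
for n in C: print(n,C[n]['fx'],C[n]['k1'],-C[n]['R'].T@C[n]['t'])
E
```

```text
{'t': np.float64(0.0), 'joints': array([ 1.215,  0.469, -0.049,  1.534,  0.024,  1.141, -0.082]), 'joint_velocities': array([-0.001,  0.001, -0.002,  0.001,  0.001,  0.   , -0.   ]), 'effort': array([ 0.0000e+00, -5.0797e+01, -8.1000e-02, -2.3616e+01, -6.1000e-02,
        3.8000e-02,  0.0000e+00]), 'tcp_pos': array([ 0.216, -0.639,  0.232]), 'ee_rot': array([-0.001,  0.987,  0.163, -0.   ]), 'contact_force': array([-0.062,  0.005, -0.309]), 'wrist_torque': array([0.063, 0.016, 0.014]), 'width': np.float64(0.087)}
top 591.9113890479775 -0.12475537510377419 [0.38415599 0.0499096  1.62141411]
scene 558.8978727886057 0.0597090045823649 [ 1.15956414 -0.51330246  1.14996494]
wrist 364.76209971328535 -0.035972672253020865 [ 0.28180222 -0.61770757  0.38423268]
```

View pics/top0.png

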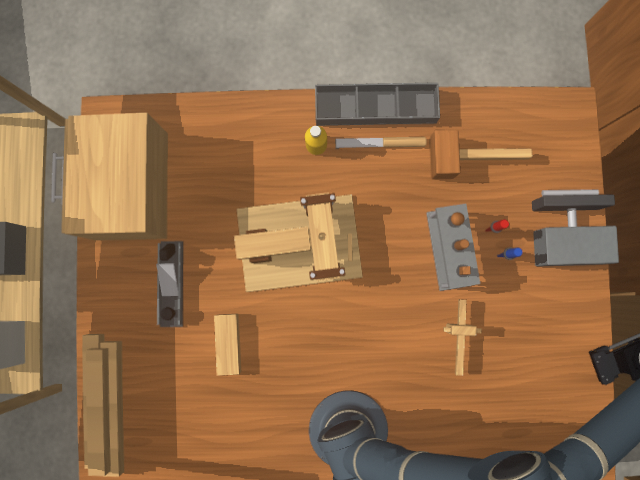

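View pics/scene0.png

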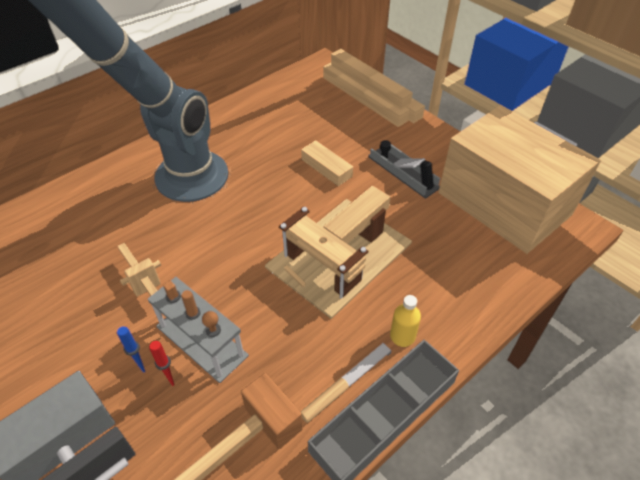

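The top view shows the rack pins at (457,218), (461,244) and (464,270), the blue and red look-alikes at (512,252) and (501,225), and the frame hole near (322,237). The scene view shows the pins at about (212,322), (190,304) and (172,293). I'll enlarge the rack in both views.

Run:
```python
from h import *
a=cv2.imread('pics/scene0.png')[270:380,140:255]; b=cv2.imread('pics/top0.png')[195:300,420:490]
a=cv2.resize(a,None,fx=4,fy=4,interpolation=3);b=cv2.resize(b,None,fx=4,fy=4,interpolation=3)
o=np.zeros((440,760,3),np.uint8);o[:440,:460]=a;o[:420,470:750]=b
cv2.imwrite('pics/crop1.png',o)
```

```text
(no output)
```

View pics/crop1.png

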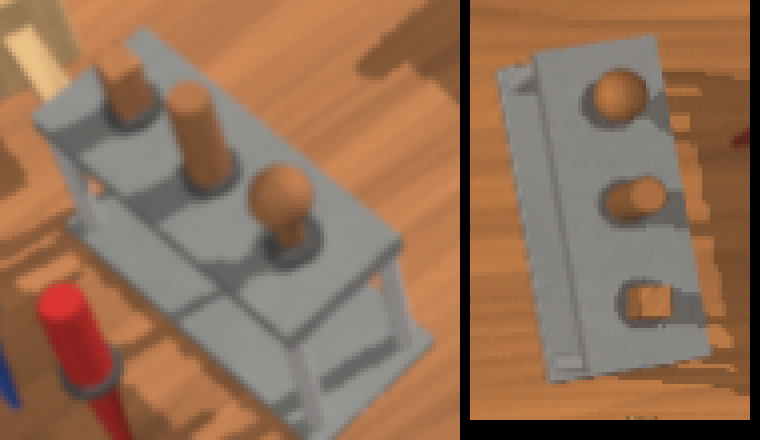

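The middle pin is the drift: top view (464,244), scene (190,304). It has a tall round natural-wood handle. The ball-handled one (457,218) is the straight pin and the short square one (464,270) is the awl. The blue and red ones are decoys.

Run:
```python
from h import *
import pickle
C=pickle.load(open('c0.pkl','rb'));t,s=C['top'],C['scene']
print('drift top',onz(t,(464.5,244),.194),onz(s,(186.7,292.5),.194))
print('collar top',onz(t,(460,245),.126),onz(s,(192,314.5),.126))
print('hole',onz(t,(322,237),.12),onz(s,(323.5,240),.12))
# tool yaw
q=observe()['ee_rot'];R=Ro.from_quat([q[1],q[2],q[3],q[0]]).as_matrix();print(R.round(3))
a=cv2.imread('pics/top0.png')[185:300,225:365]; cv2.imwrite('pics/crop2.png',cv2.resize(a,None,fx=5,fy=5,interpolation=3))
```

```text
drift top [ 0.48236491 -0.2881151   0.194     ] [ 0.4821325  -0.28774707  0.194     ]
collar top [ 0.48476357 -0.29247259  0.126     ] [ 0.48996518 -0.294446    0.126     ]
hole [0.51375629 0.05886035 0.12      ] [0.51834942 0.05782124 0.12      ]
[[ 0.947  0.321 -0.   ]
 [ 0.321 -0.947  0.001]
 [-0.    -0.001 -1.   ]]
```

View pics/crop2.png

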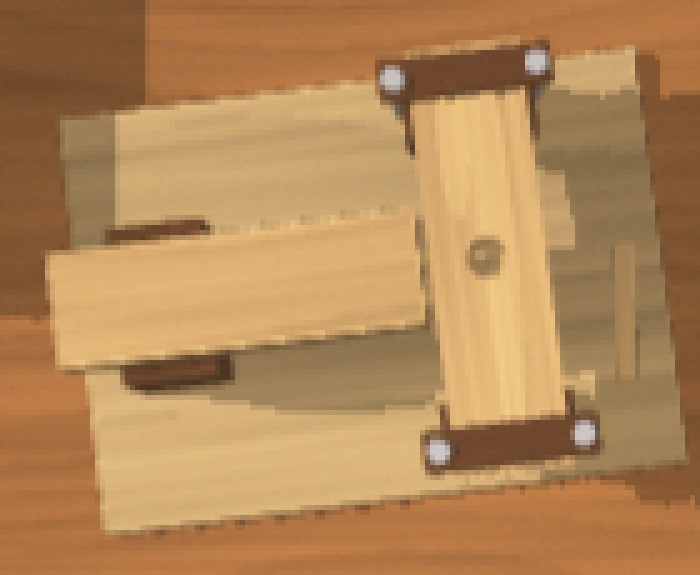

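>>> {"op": "carry_out", "data": {
  "commands": "0 0 -60 0.09; 50 -34 -90 0.175; 100 -68 -90 0.175; 150 -102 -90 0.175; 200 -136 -90 0.175",
  "gripper": 60,
  "newtons": 50
}}

```text
t: 0.78
tcp_pos: [0.3635, -0.4443, 0.3235]
ee_rot: [0.0, 0.997, 0.076, 0.0]
contact_force: [0.2, 0.1, 0.2]
width: 0.0605
```

>>> {"op": "carry_out", "data": {
  "commands": "30 -45 0 0; 55 -90 0 0; 75 -130 0 0; 75 -137 0 0; 75 -137 0 0"
}}

```text
t: 1.4
tcp_pos: [0.4155, -0.2997, 0.3235]
ee_rot: [0.0, 0.997, 0.076, -0.0]
contact_force: [1.1, -0.4, -0.3]
width: 0.0599
```

Run:
```python
from h import *
s=observe();print(s['tcp_pos'],s['ee_rot'],s['contact_force'])
c=cam('wrist','w1.png');print(-c['R'].T@c['t'],proj(c,[[.482,-.288,.194],[.482,-.288,.126]]))
import pickle;pickle.dump(c,open('w1.pkl','wb'))
```

```text
[ 0.41550258 -0.29969332  0.32354728] [ 2.95246373e-04  9.97113838e-01  7.59201476e-02 -1.96921361e-04] [ 1.10842508 -0.44192939 -0.26428303]
[ 0.48355739 -0.28987999  0.47516816] [[317.76836691 146.54398134]
 [318.31262037 146.2086952 ]]
```

View pics/w1.png

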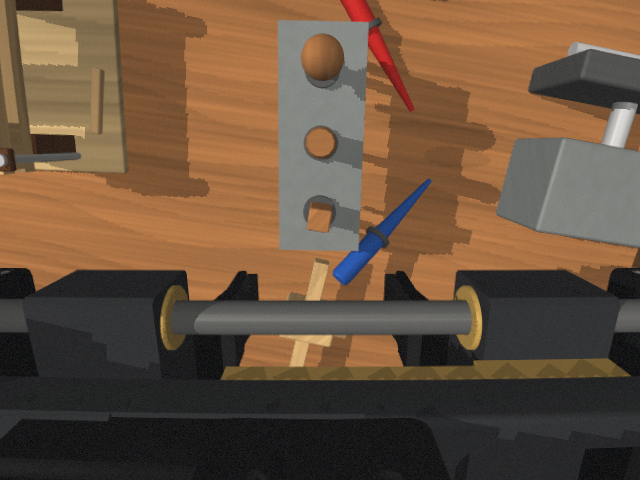

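The wrist view shows the drift handle top at about (320,142), between the ball (322,57) and the square awl (320,215). I'll measure the handle circle.

Run:
```python
from h import *
import pickle;c=pickle.load(open('w1.pkl','rb'));im=c['pixels'][115:172,290:352].astype(int)
m=((im[:,:,0]-im[:,:,2])>45).astype(np.uint8)
n,l,st,ce=cv2.connectedComponentsWithStats(m)
for i in range(1,n):
  if st[i,4]>100: p=ce[i]+[290,115];print(p,st[i],onz(c,p,.194))
```

```text
[319.86030429 141.92669433] [ 15  12  31  31 723] [ 0.48555526 -0.28904132  0.194     ]
```

>>> {"op": "carry_out", "data": {
  "commands": "40 0 20 0; 69 0 60 0; 69 0 110 0; 69 0 150 0; 69 0 159 0"
}}

```text
t: 2.08
tcp_pos: [0.4819, -0.2901, 0.1616]
ee_rot: [-0.001, 0.997, 0.074, -0.003]
contact_force: [0.3, -0.2, 1.0]
width: 0.0602
```

>>> {"op": "carry_out", "data": {
  "commands": "0 0 0 0; 0 0 0 0; 0 0 0 0; 0 0 0 0; 0 0 0 0",
  "gripper": 10,
  "newtons": 60
}}

```text
t: 2.7
tcp_pos: [0.4844, -0.2891, 0.1653]
ee_rot: [0.0, 0.997, 0.076, 0.0]
contact_force: [-0.4, 0.8, 3.4]
width: 0.0224
```

>>> {"op": "carry_out", "data": {
  "commands": "0 0 -10 0; 0 0 -40 0; 0 0 -90 0; 0 0 -130 0; 0 0 -130 0"
}}

```text
t: 3.32
tcp_pos: [0.4858, -0.2898, 0.2985]
ee_rot: [0.002, 0.997, 0.076, 0.003]
contact_force: [1.2, -0.3, -2.3]
width: 0.0225
```

>>> {"op": "carry_out", "data": {
  "commands": "0 -20 -30 0; 0 -80 -40 0; 5 -140 -40 0; 8 -200 -40 0; 10 -250 -40 0"
}}

```text
t: 3.95
tcp_pos: [0.4548, -0.038, 0.3333]
ee_rot: [-0.0, 0.997, 0.077, -0.001]
contact_force: [1.1, -1.3, -2.7]
width: 0.023
```

>>> {"op": "carry_out", "data": {
  "commands": "3 -50 0 0; 6 -85 0 0; 6 -92 0 0; 6 -92 0 0; 6 -92 0 0"
}}

```text
t: 4.58
tcp_pos: [0.4482, 0.0498, 0.334]
ee_rot: [0.0, 0.997, 0.075, -0.001]
contact_force: [0.5, -0.3, -2.5]
width: 0.023
```

Run:
```python
from h import *
s=observe();print(s['tcp_pos'],s['ee_rot'],s['contact_force'],s['width'])
c=cam('wrist','w2.png');p=s['tcp_pos'];print(proj(c,[[.516,.058,.12],p,p-[0,0,.147]]))
import pickle;pickle.dump(c,open('w2.pkl','wb'))
```

```text
[0.44817759 0.04978904 0.3340127 ] [ 2.39341280e-04  9.97220672e-01  7.45022318e-02 -5.39131969e-04] [ 0.47118262 -0.30277309 -2.54652935] 0.02301033377317575
[[321.99467022 145.16371387]
 [319.22141896 302.48775487]
 [319.8729407  229.06747027]]
```

View pics/w2.png

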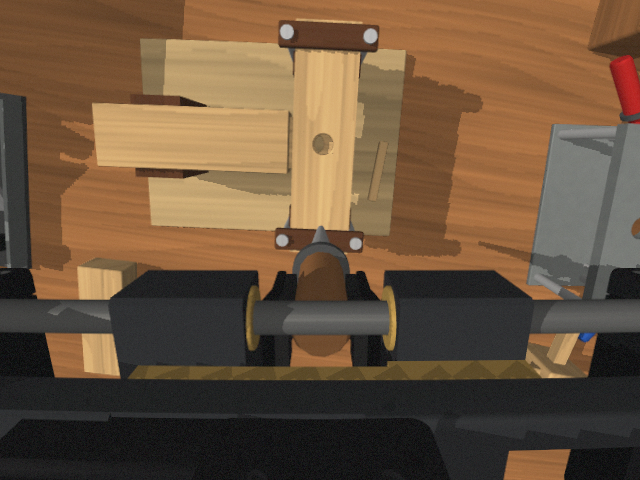

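The view shows the drift held upright, with its tip near (320,228). The hole is near (323,144), and the frame is nearly aligned with the tool. I'll zoom in for sub-pixel positions.

Run:
```python
from h import *
a=cv2.imread('pics/w2.png')
o=np.zeros((500,760,3),np.uint8)
o[:360,:360]=cv2.resize(a[126:162,305:341],None,fx=10,fy=10,interpolation=0)
o[:500,380:740]=cv2.resize(a[215:265,302:338],None,fx=10,fy=10,interpolation=0)
cv2.imwrite('pics/crop3.png',o)
```

```text
(no output)
```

View pics/crop3.png

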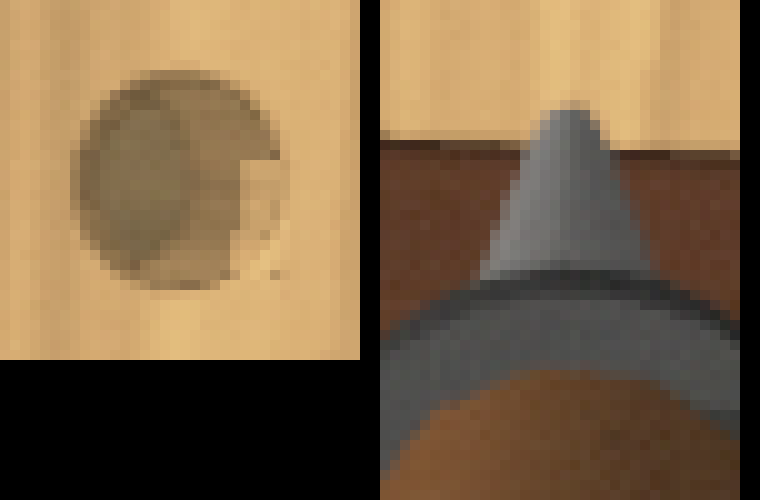

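Run:
```python
from h import *
import pickle;c=pickle.load(open('w2.pkl','rb'))
p=np.array([.44818,.04979,.33401]);t=onz(c,(321.3,228.5),p[2]-.147);h=onz(c,(323.,143.9),.12)
q=[2.39e-4,.99722,.0745,-.00054];R=Ro.from_quat([q[1],q[2],q[3],q[0]]).as_matrix()
print(t,h,(R.T@(h-t))[:2],(R.T@(h-p))[:2])
```

```text
[0.44883836 0.0486768  0.18701   ] [0.51732689 0.05721248 0.12      ] [0.06907107 0.00170898] [0.06972027 0.0028494 ]
```

>>> {"op": "carry_out", "data": {
  "commands": "40 1 0 0; 69 2 0 0; 69 2 20 0; 69 2 50 0; 69 2 58 0"
}}

```text
t: 5.25
tcp_pos: [0.5158, 0.0583, 0.2745]
ee_rot: [0.0, 0.997, 0.075, -0.002]
contact_force: [0.0, -0.2, -1.2]
width: 0.0227
```

Run:
```python
from h import *
s=observe();print(s['tcp_pos'],s['ee_rot'],s['contact_force'],s['wrist_torque'])
c=cam('scene');d=cam('top');a=c['pixels'][150:300,240:420];b=d['pixels'][190:280,270:370]
o=np.zeros((600,800,3),np.uint8);o[:600,:480]=cv2.resize(a,None,fx=4,fy=4,interpolation=2)[:,:480];o[:288,480:]=cv2.resize(b,(320,288))
cv2.imwrite('pics/s3.png',o[:,:,::-1]); print(proj(c,[.517,.0575,.12]))
```

```text
[0.51575521 0.05834168 0.27450074] [ 2.21657636e-04  9.97191363e-01  7.48652351e-02 -2.12888345e-03] [ 0.03690948 -0.22369037 -1.1694272 ] [ 0.00114726 -0.00969387  0.01538709]
[[323.02615155 239.74577729]]
```

View pics/s3.png

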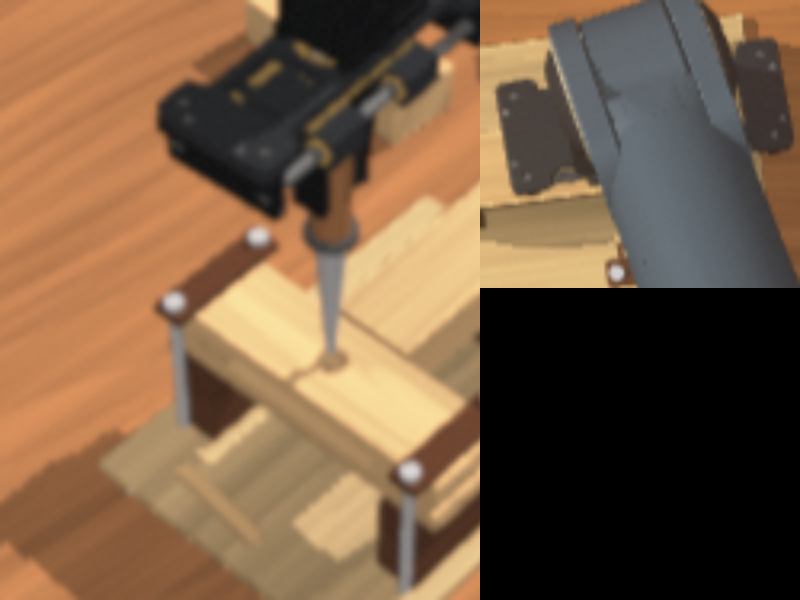

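>>> {"op": "carry_out", "data": {
  "commands": "0 -4 0 0; 0 -4 5 0; 0 -4 10 0; 0 -4 15 0; 0 -4 19 0"
}}

```text
t: 5.98
tcp_pos: [0.516, 0.0637, 0.2571]
ee_rot: [0.0, 0.997, 0.076, -0.0]
contact_force: [0.1, 0.8, -2.0]
width: 0.0228
```

>>> {"op": "carry_out", "data": {
  "commands": "0 0 2 0; 0 0 5 0; 0 0 8 0; 0 0 11 0; 0 0 13 0"
}}

```text
t: 6.6
tcp_pos: [0.5162, 0.0635, 0.2444]
ee_rot: [0.0, 0.997, 0.076, 0.0]
contact_force: [-0.5, -0.9, -0.8]
width: 0.0226
```

>>> {"op": "carry_out", "data": {
  "commands": "0 0 4 0; 0 0.5 7 0; 0 1 10 0; 0 1 12 0; 0 1 14 0"
}}

```text
t: 7.22
tcp_pos: [0.5163, 0.0627, 0.2305]
ee_rot: [0.0, 0.997, 0.076, 0.0]
contact_force: [0.5, -0.9, -1.2]
width: 0.0226
```

>>> {"op": "carry_out", "data": {
  "commands": "0 0 2 0; 0 0.4 4 0; 0 0.6 6 0; 0 0.8 8 0; 0 1 10 0"
}}

```text
t: 7.85
tcp_pos: [0.5169, 0.0621, 0.2212]
ee_rot: [-0.0, 0.997, 0.076, 0.001]
contact_force: [-0.1, -1.4, 6.4]
width: 0.023
```

>>> {"op": "carry_out", "data": {
  "commands": "0 0.2 1 0; 0 0.4 2 0; 0 0.6 3 0; 0 0.8 4 0; 0 0.9 5 0"
}}

```text
t: 8.48
tcp_pos: [0.517, 0.0616, 0.2165]
ee_rot: [-0.0, 0.997, 0.076, 0.001]
contact_force: [-1.6, -1.3, 5.3]
width: 0.0226
```

>>> {"op": "carry_out", "data": {
  "commands": "0 0.1 1 0; 0 0.2 2 0; 0 0.3 3 0; 0 0.4 4 0; 0 0.4 5 0"
}}

```text
t: 9.1
tcp_pos: [0.517, 0.0612, 0.2114]
ee_rot: [-0.0, 0.997, 0.076, 0.001]
contact_force: [-0.4, 0.1, 5.1]
width: 0.0228
```

>>> {"op": "carry_out", "data": {
  "commands": "0 0.1 1 0; 0 0.1 1.5 0; 0 0.2 2 0; 0 0.2 2.5 0; 0 0.2 3 0"
}}

```text
t: 9.72
tcp_pos: [0.517, 0.061, 0.2084]
ee_rot: [-0.0, 0.997, 0.076, 0.001]
contact_force: [-1.4, -1.0, 6.0]
width: 0.0227
```

>>> {"op": "carry_out", "data": {
  "commands": "0 0.1 0.5 0; 0 0.1 1 0; 0 0.1 1.5 0; 0 0.2 2 0; 0 0.2 2.5 0"
}}

```text
t: 10.35
tcp_pos: [0.517, 0.0608, 0.2059]
ee_rot: [-0.0, 0.997, 0.076, 0.001]
contact_force: [0.0, -0.7, 6.6]
width: 0.0225
```

>>> {"op": "carry_out", "data": {
  "commands": "0 0.1 0.5 0; 0 0.1 1 0; 0 0.1 1.5 0; 0 0.2 2 0; 0 0.2 2.5 0"
}}

```text
t: 10.98
tcp_pos: [0.517, 0.0606, 0.2034]
ee_rot: [-0.0, 0.997, 0.076, 0.001]
contact_force: [-0.8, -1.8, 5.2]
width: 0.0228
```

Depth is about 64 mm and the push is still a steady 5–6 N, so I'll continue in small steps.

>>> {"op": "carry_out", "data": {
  "commands": "0 0.1 0.6 0; 0 0.1 1.2 0; 0 0.1 1.8 0; 0 0.2 2.4 0; 0 0.2 3 0"
}}

```text
t: 11.6
tcp_pos: [0.517, 0.0604, 0.2004]
ee_rot: [-0.0, 0.997, 0.076, 0.0]
contact_force: [-1.5, -1.4, 4.8]
width: 0.0231
```

>>> {"op": "carry_out", "data": {
  "commands": "0 0.1 0.5 0; 0 0.1 1 0; 0 0.1 1.5 0; 0 0.2 2 0; 0 0.2 2.5 0"
}}

```text
t: 12.22
tcp_pos: [0.517, 0.0603, 0.1978]
ee_rot: [-0.0, 0.997, 0.076, 0.0]
contact_force: [-1.2, -1.4, 5.1]
width: 0.0227
```

>>> {"op": "carry_out", "data": {
  "commands": "0 0.1 0.5 0; 0 0.1 1 0; 0 0.1 1.5 0; 0 0.2 2 0; 0 0.2 2.5 0"
}}

```text
t: 12.85
tcp_pos: [0.517, 0.0601, 0.1953]
ee_rot: [-0.0, 0.997, 0.076, 0.0]
contact_force: [-0.7, -1.3, 4.6]
width: 0.0228
```

>>> {"op": "carry_out", "data": {
  "commands": "0 0.1 0.5 0; 0 0.2 1 0; 0 0.2 1.5 0; 0 0.3 2 0; 0 0.3 2.5 0"
}}

```text
t: 13.48
tcp_pos: [0.517, 0.0598, 0.1928]
ee_rot: [-0.0, 0.997, 0.076, 0.0]
contact_force: [-1.7, -0.6, 5.3]
width: 0.0226
```

>>> {"op": "carry_out", "data": {
  "commands": "0 0.1 0.5 0; 0 0.1 1 0; 0 0.1 1.5 0; 0 0.2 2 0; 0 0.2 2.5 0"
}}

```text
t: 14.1
tcp_pos: [0.517, 0.0596, 0.1902]
ee_rot: [-0.0, 0.997, 0.076, 0.0]
contact_force: [-1.8, -1.4, 5.3]
width: 0.0228
```

>>> {"op": "carry_out", "data": {
  "commands": "0 0.1 0.5 0; 0 0.1 1 0; 0 0.1 1.5 0; 0 0.2 2 0; 0 0.2 2.5 0"
}}

```text
t: 14.72
tcp_pos: [0.5172, 0.0596, 0.1884]
ee_rot: [-0.0, 0.997, 0.076, 0.001]
contact_force: [-2.8, -1.2, 9.3]
width: 0.0233
```

>>> {"op": "carry_out", "data": {
  "commands": "0 0 0.2 0; 0 0 0.4 0; 0 0 0.6 0; 0 0 0.6 0"
}}

```text
t: 15.22
tcp_pos: [0.5173, 0.0596, 0.1881]
ee_rot: [-0.0, 0.997, 0.076, 0.001]
contact_force: [-2.4, -1.2, 9.9]
width: 0.0229
```

>>> {"op": "carry_out", "data": {
  "commands": "0 0 0.2 0; 0 0 0.4 0; 0 0 0.6 0; 0 0 0.8 0; 0 0 0.8 0"
}}

```text
t: 15.85
tcp_pos: [0.5175, 0.0596, 0.1877]
ee_rot: [-0.0, 0.997, 0.076, 0.001]
contact_force: [-3.3, -0.5, 13.1]
width: 0.023
```

>>> {"op": "carry_out", "data": {
  "commands": "0 0 0.2 0; 0 0 0.4 0; 0 0 0.6 0; 0 0 0.8 0; 0 0 0.8 0"
}}

```text
t: 16.48
tcp_pos: [0.5176, 0.0596, 0.1873]
ee_rot: [-0.0, 0.997, 0.076, 0.001]
contact_force: [-3.8, -2.2, 15.5]
width: 0.0226
```

>>> {"op": "carry_out", "data": {
  "commands": "-0.2 0 0.2 0; -0.4 0 0.4 0; -0.6 0 0.6 0; -0.6 0 0.8 0; -0.6 0 0.8 0"
}}

```text
t: 17.1
tcp_pos: [0.5175, 0.0596, 0.1869]
ee_rot: [-0.0, 0.997, 0.076, 0.002]
contact_force: [-4.3, -1.7, 17.2]
width: 0.0226
```

>>> {"op": "carry_out", "data": {
  "commands": "-0.3 0 0.2 0; -0.6 0.2 0.4 0; -0.8 0.2 0.6 0; -0.8 0.2 0.7 0; -0.8 0.2 0.7 0"
}}

```text
t: 17.73
tcp_pos: [0.5172, 0.0595, 0.1866]
ee_rot: [-0.0, 0.997, 0.076, 0.002]
contact_force: [-3.0, -1.9, 17.9]
width: 0.0225
```

Run:
```python
from h import *
s=observe();print(s['t'],s['tcp_pos'],s['contact_force'],s['wrist_torque'])
c=cam('scene');a=c['pixels'][190:300,260:400]
cv2.imwrite('pics/s4.png',cv2.resize(a,None,fx=5,fy=5,interpolation=2)[:,:,::-1])
fs=[]
for _ in range(6): imaging.camera('top'); fs.append(observe()['contact_force'])
print(np.round(fs,1))
```

```text
17.725 [0.51722785 0.05953896 0.18660496] [-2.98945379 -1.93738003 17.91973661] [-0.19459011  0.98972995 -0.01382736]
[[-3.9 -1.1 17.4]
 [-3.6 -1.2 17.7]
 [-4.  -1.5 18. ]
 [-3.7 -1.3 18.2]
 [-3.1 -1.5 17.8]
 [-3.3 -2.  18.3]]
```

View pics/s4.png

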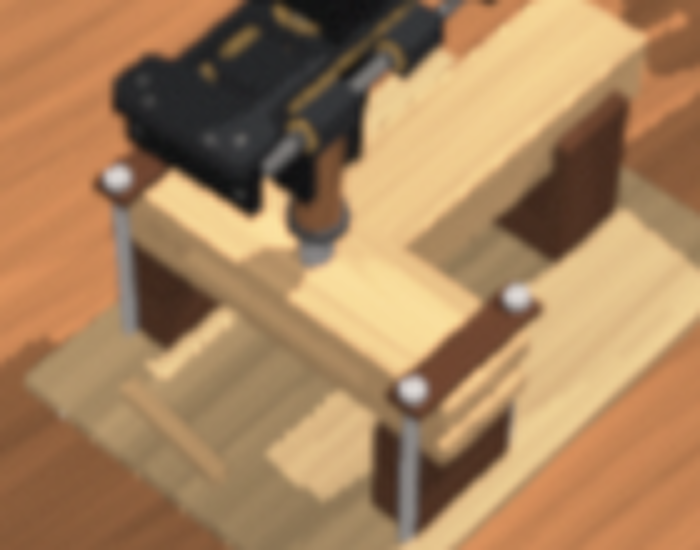

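The shoulder now looks closed against the stile. The drift stands upright with about 17 mm of steel and collar above the face. I'll finish the push to about 20 N.

>>> {"op": "carry_out", "data": {
  "commands": "0 0 0.3 0; 0 0 0.5 0; 0 0 0.8 0; 0 0 0.8 0"
}}

```text
t: 18.58
tcp_pos: [0.5173, 0.0596, 0.1861]
ee_rot: [-0.0, 0.997, 0.076, 0.002]
contact_force: [-3.4, -1.6, 19.2]
width: 0.0225
```

Run:
```python
from h import *
fs=[];zs=[]
for _ in range(6): imaging.camera('top'); s=observe();fs.append(s['contact_force']);zs.append(s['tcp_pos'])
print(np.round(fs,1).tolist(),np.round(zs,5).tolist())
```

```text
[[-4.1, -1.6, 20.3], [-4.6, -1.1, 20.0], [-4.5, -2.1, 20.1], [-3.4, -1.9, 19.8], [-4.2, -1.7, 19.2], [-3.2, -1.5, 19.4]] [[0.51733, 0.05954, 0.18615], [0.51731, 0.05956, 0.18614], [0.51733, 0.05954, 0.18615], [0.51732, 0.05955, 0.18614], [0.51731, 0.05956, 0.18612], [0.51732, 0.05954, 0.18614]]
```

>>> {"op": "carry_out", "data": {
  "commands": "0 0 0.2 0; 0 0 0.4 0; 0 0 0.4 0; 0 0 0.4 0"
}}

```text
t: 19.38
tcp_pos: [0.5174, 0.0595, 0.1859]
ee_rot: [-0.0, 0.997, 0.076, 0.002]
contact_force: [-4.0, -2.0, 21.4]
width: 0.0228
```

>>> {"op": "carry_out", "data": {
  "commands": "0 0 -0.5 0; 0 0 -1 0; 0 0 -1.5 0; 0 0 -2 0; 0 0 -2 0"
}}

```text
t: 20.0
tcp_pos: [0.5169, 0.0594, 0.1861]
ee_rot: [-0.001, 0.997, 0.076, 0.002]
contact_force: [-1.3, -0.3, 9.2]
width: 0.0229
```

>>> {"op": "carry_out", "data": {
  "commands": "0 0 -0.5 0; 0 0 -1 0; 0 0 -1 0"
}}

```text
t: 20.38
tcp_pos: [0.5166, 0.0593, 0.1862]
ee_rot: [-0.001, 0.997, 0.076, 0.001]
contact_force: [-0.2, 0.1, 6.2]
width: 0.023
```

>>> {"op": "carry_out", "data": {
  "commands": "0 0 0 0; 0 0 0 0; 0 0 0 0; 0 0 0 0; 0 0 0 0",
  "gripper": 60
}}

```text
t: 21.0
tcp_pos: [0.5155, 0.0583, 0.185]
ee_rot: [-0.0, 0.997, 0.076, -0.0]
contact_force: [0.0, 0.0, 0.8]
width: 0.0585
```

>>> {"op": "carry_out", "data": {
  "commands": "0 0 -15 0; 0 0 -50 0; 0 0 -100 0; -30 0 -130 0; -69 0 -140 0"
}}

```text
t: 21.62
tcp_pos: [0.448, 0.0485, 0.3283]
ee_rot: [-0.0, 0.997, 0.076, 0.003]
contact_force: [0.9, -0.7, -0.3]
width: 0.0597
```

>>> {"op": "carry_out", "data": {
  "commands": "-30 0 0 0; -40 0 0 0; -40 0 0 0; -40 0 0 0"
}}

```text
t: 22.12
tcp_pos: [0.4087, 0.042, 0.3253]
ee_rot: [-0.0, 0.997, 0.076, 0.0]
contact_force: [0.8, 0.1, -0.8]
width: 0.0599
```

Run:
```python
from h import *
s=observe();print(s['t'],s['tcp_pos'],s['contact_force'],s['width'])
c=cam('wrist','w5.png');d=cam('scene')
o=np.zeros((480,800,3),np.uint8)
p=proj(c,[.517,.0575,.12])[0].astype(int);print(p)
y,x=max(p[1]-60,0),max(p[0]-80,0)
o[:,:400]=cv2.resize(c['pixels'][y:y+120,x:x+100],(400,480));o[:,400:]=cv2.resize(d['pixels'][190:298,280:370],(400,480))
cv2.imwrite('pics/f5.png',o[:,:,::-1])
```

```text
22.125 [0.40874147 0.04199173 0.32529819] [ 0.8036268   0.08219764 -0.75936013] 0.05992514999081572
[321  99]
```

View pics/f5.png

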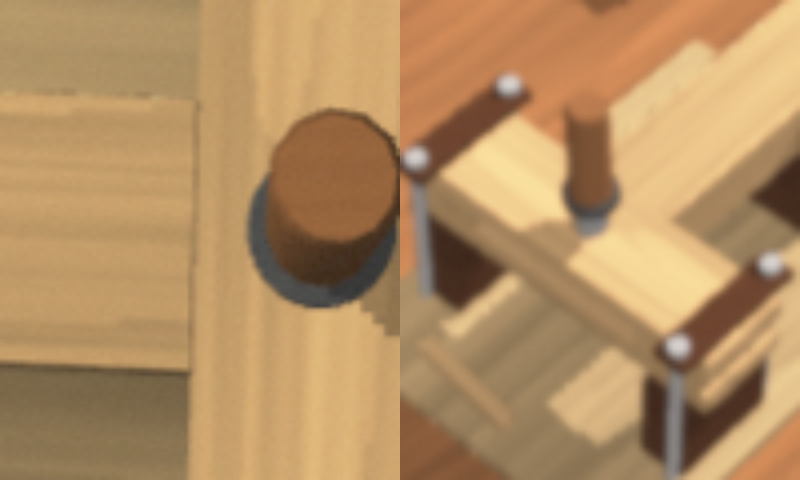

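```bash
python3 -c "
from plant import workorder; print(workorder.job_done())"
```

```text
the job is handed in; nothing more can be done
None
```

The job is handed in at about 22 s on the robot's clock. The drift stands on its own in the joint with the gripper clear, and the rail's shoulder is shut against the stile.

- **Pick-up:** I took the round-handled natural-wood drift from the rack's middle hole by its handle. I did not touch the pin, the awl or the blue and red look-alikes.
- **Insertion:** I lowered it point first through the offset holes, with about 5–6 N of push while it drew the rail in. It wedged with its tip about 81 mm below the stile's top, allowing for no slip in the grip. That is within the 62–93 mm jam range.
- **Final push:** It held still under a steady 20 N or so. The last reading was 21.4 N, and no reading went higher. I then eased the load off, opened the fingers and backed away.

**Last checks:** The close-up wrist and scene views show no visible gap at the shoulder. The drift leans about 2° by eye, roughly what the taper against the hole wall would allow. There was a side force of up to about 4 N near the end of the push. I did not measure the gap itself beyond looking, and I did not recheck the rack or other tools by picture after the lift.

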